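# Set out the bench for a die-bonding job

## Robot

A 6-joint arm with a two-finger parallel gripper is mounted at the origin on the work surface. World frame = base frame: x ahead of the robot, y to its left, z up, the work surface at z = 0. Lengths are in m, angles in rad, forces in N, time in s.
With the tool pointing down it reaches from about 0.325 to 0.75 m from the base axis. Payload 7.6 kg.
Tool frame: the origin (TCP) lies on the centre line of the jaws, within the pads' length; the fingertips stand 25 mm ahead of it and the grasp point (between the pads) lies 6 mm ahead of it; z points along the fingers, y is the direction in which the jaws open and shut (so a half turn about z gives the same grasp; the last joint's range is limited). The gripper opens to 85 mm and grips with 20 to 120 N. Pads are 22 mm wide; open, the fingers measure 114 mm over their backs; the gripper's body (76 mm by 85 mm) begins 54 mm behind the grasp point. The pads swing forward as they close: fully open they stand 13 mm farther back than shut.
Start: joints at [-1.239, 0.052, 1.401, -0, 1.689, -0.07], TCP at [0.205, -0.483, 0.256] pointing down, gripper open.
Joint ranges: [-2.9, 2.9], [-0.91, 2.17], [0.12, 2.37], [-1.06, 4.2], [0.26, 2.73], [-2.93, 2.93]. Speed limits (rad/s): [2.57, 2.57, 3.01, 3.14, 3.14, 3.14].

## Interface

Orientations are given as a unit quaternion [w, x, y, z].
In Python, from cell import robot gives the robot as it stands. The module is installed in compiled form; this text tells all that it offers.
- The arm moves only by the tool carry_out, never from a script. Its arguments are lists of equal length, an entry for each row: "translation": the shift along the tool's x, y, z in cm, a list of three; "rotation": the turn, a rotation vector about the tool's x, y, z in degrees, a list of three; "jaw": the opening in per cent of the stroke, from 0 (shut) to 100 (fully open). In form: {"translation": [[x, y, z], ...], "rotation": [[rx, ry, rz], ...], "jaw": [jaw, ...]}. A call has 1 to 5 rows; each row shifts and turns the commanded pose from where the row before left it, along the tool's axes as they then stand; what a row does not reach is not made up. A row lasts 1/12 s, in which the tool goes at most 41.7 mm and 7.16 degrees, less where a joint would pass 70% of its speed; a pose out of reach is approached as far as the arm can. A call with a gripper value outside its range is refused whole. The fingers move at their own pace and stop on an object; the grip force is fixed at half the most. Time passes only in rows, so rows that do not move let the fingers close. It gives the time, the measured TCP pose, the force and the opening at its end, in the units of the state.
- robot.get_state(): the state, without advancing time (a new reading comes with each control period).
- robot.read_camera(name): name is "scene" or "top"; returns a dict with "img" (400x640x3 uint8, red, green, blue), "range_z" (400x640 float32, m along the optical axis (not along the pixel's ray), 0 where there is no reading), "fx", "fy", "cx", "cy" (pixels), "k1" (the pictures are not rectified: a ray, as slopes to the right and down, at radius r is drawn at 1 + k1 r^2 times it, then the intrinsics apply), "pose" (4x4, takes a point from camera to world coordinates). Camera axes: x right, y down, z forward; pixel columns grow to the right and rows downward; lengths in m; the calibration is good to about 2 mm. A picture is of the moment at which its call begins.
- robot.hand_in(): hands the job in, once; it reports no verdict.
Trained networks look in a picture, given as the dict that the camera call returned (one of the last four; its "shot" number tells which), for a name from the list of things; names that differ only in an ending like _2 or _b are one class to them, and where a whole thing is asked for, a point or a joint stands for the part that bears it (a point fixed in the world has none). Each returns a list of dicts, best first, with "confidence" (0 to 1); they miss things now and then, are a little off and sometimes report something else, mostly with a low value. They report only what shows in the picture. A call takes as long as a camera call. They do not tell look-alikes from the thing itself.
- robot.look_for(label, picture): "point" ([x, y, z] in m, in world coordinates, good to about 4 mm: the middle of the surface that is visible of it).
- robot.place_of(label, picture): "point" ([x, y, z] in m, in world coordinates, good to about 4 mm: a listed point, or the origin of a listed thing).
The state is a dict: "time": time; "joint_positions": joint angles; "joint_vel": joint speeds; "tau": joint torques, N m; "position": TCP position; "tcp_rot": TCP orientation; "contact_force": force on the tool from outside, world axes, zero at the start; "torque": the same for the moment, N m; "opening": finger opening in m.
Only numpy, scipy, OpenCV 4.12 (cv2) and the standard library are available. Lean on these libraries where they do the work, as an engineer would, in place of code of your own. Each camera call takes 0.05 s, during which the arm holds its last target. There are 200 camera calls.

## Task

Three black pads lie in a row between the square hot plate and the round microscope turntable. Set out the next die-bonding job on them, each part standing as it does now and centred on its pad: the gold-coloured package housing on the pad next to the hot plate, the lens objective on the pad next to the turntable, the white waffle pack on the pad between them, and then the steel hold-down weight upright on the middle of the housing. Leave the little glass dish standing where it is.

Things in the scene. Friction and masses are not known exactly. Their poses are not given: they have to be found in the camera images.
- housing: gold-coloured metal electronics package, loose, about 120 g: flange 60 (x) x 40 (y) x 4 mm high, on it a body 46 x 40 mm, flat lid on top, 20 mm high in all, with a short steel connector stub 7 mm thick on each x end (64 mm over the stubs). The two 40 mm-apart side faces (+y and -y) are flat and take the grip. Origin at the centre of its underside, z up. Lies flat on the table at the start.
- objective: microscope lens objective, loose, about 120 g, upright: black barrel 34 mm in diameter and 30 mm high with a bright ring, above it a steel nose that tapers to 24 mm, 45 mm high in all. Origin at the centre of its underside, z up along its axis.
- waffle_pack: white square chip box (closed), loose, about 45 g, 50 x 50 mm, 16 mm high, a grid of small dark squares on its top. Origin at the centre of its underside, z up, x and y square to its sides.
- weight: bright steel hold-down weight, loose, about 150 g, upright: round foot 36 mm in diameter and 14 mm high, above it a stem 18 mm in diameter from 16 up to 37 mm height to grip it by. Origin at the centre of its underside, z up along its axis.
- pad_left: flat black rubber pad, 80 x 80 mm, 4 mm thick, fixed to the table; the +y end of the row of three, 100 mm from the middle one. Origin at the centre of its underside (table height); z up; the three pads are parallel and their y axes run along the row, from pad_right to pad_left.
- pad_mid: flat black rubber pad, 80 x 80 mm, 4 mm thick, fixed to the table; the middle of the row of three. Origin at the centre of its underside (table height); z up; the three pads are parallel and their y axes run along the row, from pad_right to pad_left.
- pad_right: flat black rubber pad, 80 x 80 mm, 4 mm thick, fixed to the table; the -y end of the row of three, 100 mm from the middle one. Origin at the centre of its underside (table height); z up; the three pads are parallel and their y axes run along the row, from pad_right to pad_left.
- hot_plate: square hot plate, fixed, cold: white base with a grooved aluminium top, 100 x 100 mm, 38 mm high. It stands at one end of the row of pads, about 220 mm from the middle pad; which end changes. Origin at the centre of its underside.
- turntable: round inspection turntable, fixed: steel disc 100 mm in diameter on a black base, white centre, 20 mm high. It stands at the other end of the row, about 220 mm from the middle pad. Origin at the centre of its underside.
- dish: small open glass dish, loose, 60 g, about 60 mm in diameter and 16 mm high, standing among the parts; not to be moved. Origin at the centre of its underside.
Mind the look-alikes: they are no part of the job. Of the things like the housing, leave any that is orange, pink or red; of the rest the larger one is meant.

How it is judged:
By the outcome, as a careful person would: the job done as asked, in the order asked, and still so for the second after the job is handed in, with the robot touching nothing.
It also fails if it takes over 115 s, if anything falls off the work surface, if the arm or the gripper's body presses on something with over 40 N, if the wrist force passes 120 N, or if a joint passes its speed limit or range.

## Working session

There is one attempt and no reset: what is moved stays moved. The work goes in short steps, Python scripts to look and compute and a tool call to move; the robot and the scene stay as the last step left them, time stands still between calls to the robot, and variables do not carry over. Pictures are saved under pics/ and viewed, about 12 in all and at most 16, crops included, and the job is handed in when it is done.

Besides the shell and the picture viewer there is one more tool, called by a JSON object that holds its "name" and its "arguments". carry_out: Moves the arm, as the interface text tells. Its arguments: {"type":"object","properties":{"translation":{"type":"array","items":{"type":"array","items":{"type":"number"}}},"rotation":{"type":"array","items":{"type":"array","items":{"type":"number"}}},"jaw":{"type":"array","items":{"type":"number"}}},"required":["translation","rotation","jaw"]}

```bash
mkdir -p pics; cat > h.py <<'E'
import numpy as np, cv2
from cell import robot
def snap(n,fn):
    c=robot.read_camera(n); cv2.imwrite('pics/'+fn,c['img'][:,:,::-1]); return c
def cloud(c):
    h,w=c['range_z'].shape
    u,v=np.meshgrid(np.arange(w,dtype=float),np.arange(h,dtype=float))
    K=np.array([[c['fx'],0,c['cx']],[0,c['fy'],c['cy']],[0,0,1.]])
    p=cv2.undistortPoints(np.stack([u,v],-1).reshape(-1,1,2),K,np.array([c['k1'],0,0,0.])).reshape(h,w,2)
    z=c['range_z'][...,None]; P=np.concatenate([p*z,z],-1)
    W=P@c['pose'][:3,:3].T+c['pose'][:3,3]; W[c['range_z']==0]=np.nan
    return W
E
python3 - <<'E'
from h import *
np.set_printoptions(precision=4,suppress=True)
for n in ('top','scene'):
    c=snap(n,n+'0.png'); print(n,c['fx'],c['k1'],c['pose'])
    np.savez(n+'0.npz',W=cloud(c),img=c['img'])
    for l in 'housing objective waffle_pack weight pad_left pad_mid pad_right hot_plate turntable dish'.split():
        print(l,[(np.round(d['point'],3),round(d['confidence'],2)) for d in robot.place_of(l,c)[:4]])
print(robot.get_state())
E
```

```text
top 471.89628957810737 0.0057286180393957414 [[ 0.0053 -0.9965  0.0831  0.4071]
 [-1.     -0.0057 -0.0045 -0.0514]
 [ 0.0049 -0.0831 -0.9965  1.0126]
 [ 0.      0.      0.      1.    ]]
housing [(array([ 0.418, -0.135,  0.003]), 0.96), (array([ 0.346, -0.217,  0.004]), 0.78), (array([ 0.503, -0.07 ,  0.   ]), 0.68), (array([ 0.308, -0.316,  0.001]), 0.6)]
objective [(array([ 0.417,  0.291, -0.   ]), 0.78), (array([ 0.598, -0.255,  0.   ]), 0.63)]
waffle_pack []
weight [(array([ 0.403, -0.286, -0.002]), 0.48)]
pad_left [(array([ 0.607,  0.066, -0.001]), 0.91)]
pad_mid [(array([ 0.602, -0.038,  0.003]), 0.7)]
pad_right [(array([ 0.599, -0.138, -0.001]), 0.85), (array([ 0.417,  0.293, -0.001]), 0.26)]
hot_plate [(array([ 0.597, -0.254,  0.001]), 0.71)]
turntable [(array([ 0.608,  0.18 , -0.002]), 0.76)]
dish [(array([0.451, 0.129, 0.   ]), 0.8)]
scene 374.6616862807572 -0.01908758169652467 [[-0.4208  0.5381 -0.7303  1.0842]
 [ 0.9071  0.2591 -0.3317  0.2089]
 [ 0.0107 -0.802  -0.5972  0.5192]
 [ 0.      0.      0.      1.    ]]
housing [(array([ 0.42 , -0.13 , -0.005]), 0.77), (array([ 
[... 501 characters left out ...]
plate [(array([ 0.415,  0.291, -0.   ]), 0.68), (array([ 0.596, -0.256,  0.001]), 0.63)]
turntable [(array([0.61 , 0.182, 0.001]), 0.74), (array([ 0.429, -0.006, -0.   ]), 0.23)]
dish [(array([0.458, 0.132, 0.001]), 0.71)]
{'time': 1.1, 'joint_positions': array([-1.2393,  0.0522,  1.4007,  0.    ,  1.6886, -0.0703]), 'joint_vel': array([-0.0004, -0.0004, -0.001 ,  0.0006, -0.0006, -0.0004]), 'tau': array([  0.0011, -38.155 , -36.0302,  -0.    ,   0.0003,   0.    ]), 'position': array([ 0.2053, -0.4832,  0.2563]), 'tcp_rot': array([0.0001, 0.9799, 0.1996, 0.    ]), 'contact_force': array([-0.2064,  0.0286, -0.5116]), 'torque': array([-0.0577,  0.0231,  0.0346]), 'opening': 0.0851278163521202}
```

View pics/top0.png

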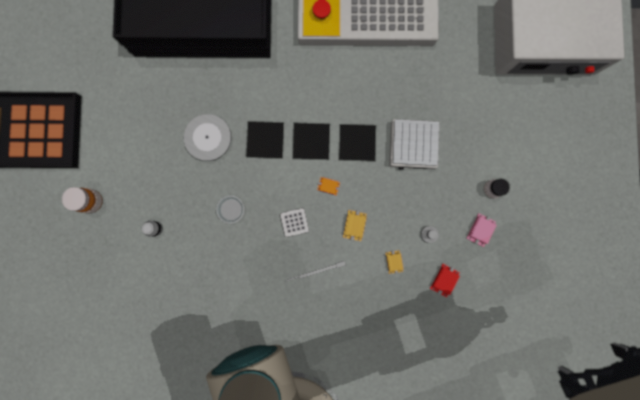

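View pics/scene0.png

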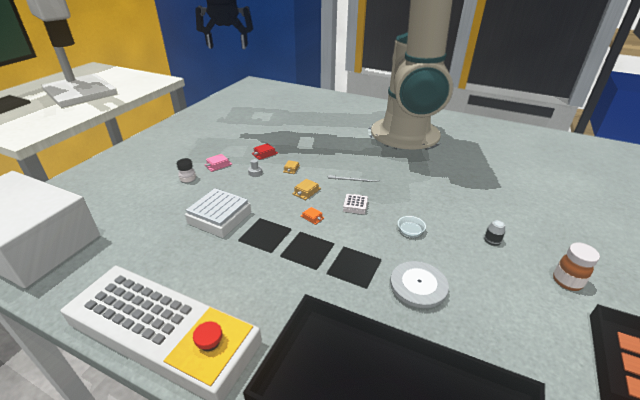

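The top view shows the hot plate at (415,143), on the -y side, and the turntable at (207,137), on the +y side. So the housing goes to pad_right and the objective to pad_left. The larger gold part is at (355,225), the weight at (429,234), the waffle pack at (294,222), the objective at (151,229) and the dish at (231,209). Next I'll measure them.

```bash
cat > m.py <<'E'
from h import *
def seg(W,img,cx,cy,r,zlo,zhi,dark=False):
    m=(np.hypot(W[...,0]-cx,W[...,1]-cy)<r)&(W[...,2]>zlo)&(W[...,2]<zhi)
    if dark: m&=img.max(-1)<60
    m=m.astype(np.uint8); n,l,s,_=cv2.connectedComponentsWithStats(m)
    if n<2: return None
    k=1+np.argmax(s[1:,4]); P=W[l==k]
    xy=P[:,:2].astype(np.float32)*1000
    (a,b),(w,h),t=cv2.minAreaRect(xy)
    return dict(n=len(P),c=np.round([a,b],1),wh=np.round([w,h],1),ang=round(t,1),mean=np.round(xy.mean(0),1),z=np.round(np.percentile(P[:,2],[5,50,95])*1000,1))
E
python3 - <<'E'
from m import *
for n in ('top','scene'):
    d=np.load(n+'0.npz');W,I=d['W'],d['img'];print(n)
    # table bias
    t=W[(abs(W[...,0]-.5)<.04)&(abs(W[...,1]-.2)<.03)]; print('table z',np.nanpercentile(t[:,2],[5,50,95]))
    for nm,x,y,r,a,b,dk in [('housing',.418,-.135,.045,.006,.03,0),('housingbody',.418,-.135,.045,.014,.03,0),('gold2',.346,-.217,.04,.005,.03,0),('obj',.417,.291,.035,.008,.06,0),('objtop',.417,.291,.035,.036,.06,0),('waffle',.427,-.008,.045,.008,.03,0),('weight',.402,-.288,.035,.005,.05,0),('wtop',.402,-.288,.035,.028,.05,0),('padL',.606,.065,.06,-.02,.012,1),('padM',.602,-.038,.06,-.02,.012,1),('padR',.599,-.138,.06,-.02,.012,1),('dish',.453,.13,.045,.006,.03,0),('hot',.597,-.255,.08,.03,.05,0),('tt',.609,.181,.07,.012,.03,0)]:
        print(nm,seg(W,I,x,y,r,a,b,dk))
I=cv2.imread('pics/top0.png');cv2.imwrite('pics/crop1.png',cv2.resize(I[170:290,270:450],None,fx=4.4,fy=4.4,interpolation=cv2.INTER_CUBIC))
E
```

```text
top
table z [-0.0013272   0.00170583  0.00463693]
housing {'n': 488, 'c': array([ 421.7, -131.9]), 'wh': array([40.4, 63.9]), 'ang': 78.8, 'mean': array([ 420.6, -131.1], dtype=float32), 'z': array([ 7.8, 20.5, 23.6])}
housingbody {'n': 431, 'c': array([ 425.4, -132.8]), 'wh': array([40. , 54.2]), 'ang': 78.2, 'mean': array([ 422.1, -131.8], dtype=float32), 'z': array([16.8, 20.8, 23.7])}
gold2 {'n': 286, 'c': array([ 344.3, -214.9]), 'wh': array([47.1, 32.1]), 'ang': 10.1, 'mean': array([ 344.9, -214.7], dtype=float32), 'z': array([ 6.5, 15.7, 18.7])}
obj {'n': 265, 'c': array([412.3, 290. ]), 'wh': array([28.5, 31.7]), 'ang': 88.7, 'mean': array([412.4, 287.4], dtype=float32), 'z': array([12.4, 41.9, 48.5])}
objtop {'n': 171, 'c': array([413.7, 292. ]), 'wh': array([28.9, 26.7]), 'ang': 24.6, 'mean': array([413.3, 290.6], dtype=float32), 'z': array([37.5, 45.9, 49. ])}
waffle {'n': 568, 'c': array([427.2,  -4.2]), 'wh': array([50.7, 49.9]), 'ang': 13.4, 'mean': array([427. ,  -4.2], dtype=float32), 'z': array([14.8, 17.6, 20.5])}
weight {'n': 242, 'c': array([ 403.6, -289.5]), 'wh'
[... 2905 characters left out ...]
, dtype=float32), 'z': array([2.8, 4.2, 5.5])}
padR {'n': 918, 'c': array([ 601.6, -137.9]), 'wh': array([76.8, 79.2]), 'ang': 88.5, 'mean': array([ 603.1, -136.6], dtype=float32), 'z': array([2.6, 4.1, 5.5])}
dish {'n': 263, 'c': array([453.2, 130.4]), 'wh': array([58.3, 56.5]), 'ang': 15.9, 'mean': array([449.4, 129.8], dtype=float32), 'z': array([ 7. , 13. , 17.1])}
hot {'n': 1290, 'c': array([ 595.3, -259.6]), 'wh': array([94. , 93.7]), 'ang': 87.2, 'mean': array([ 600.4, -256. ], dtype=float32), 'z': array([32.9, 37.9, 39.3])}
tt {'n': 2109, 'c': array([607.6, 182. ]), 'wh': array([ 99.1, 101. ]), 'ang': 81.8, 'mean': array([612.2, 182.9], dtype=float32), 'z': array([16.4, 20.3, 21.9])}
```

View pics/crop1.png

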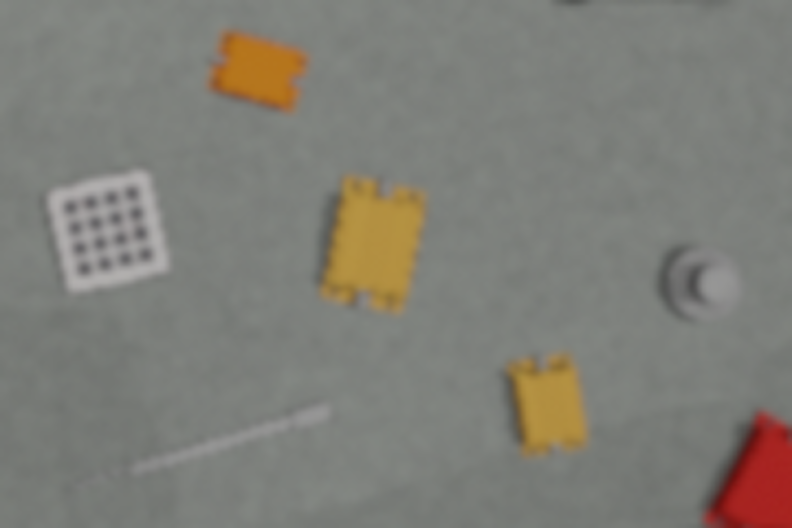

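The crop confirms the housing at crop pixel (375,243), the larger of the two gold parts, with its long axis about -11° from x. I'll rotate and descend, then travel above it.

{"name": "carry_out", "arguments": {"translation": [[0,0,3],[0,0,3],[0,0,3],[0,0,3],[0,0,3]], "rotation": [[0,0,6.84],[0,0,6.84],[0,0,6.84],[0,0,6.84],[0,0,6.84]], "jaw": [100,100,100,100,100]}}

```text
time: 1.52
position: [0.2053, -0.4831, 0.1051]
tcp_rot: [0.0, 0.995, -0.1, 0.0]
contact_force: [-0.6, 0.1, -0.7]
opening: 0.0857
```

{"name": "carry_out", "arguments": {"translation": [[1.45,-3.86,0],[1.45,-3.86,0],[1.45,-3.86,0],[1.45,-3.86,0],[1.45,-3.86,0]], "rotation": [[0,0,0],[0,0,0],[0,0,0],[0,0,0],[0,0,0]], "jaw": [100,100,100,100,100]}}

```text
time: 1.93
position: [0.3144, -0.3063, 0.1063]
tcp_rot: [0.0, 0.995, -0.098, 0.0]
contact_force: [0.1, -0.5, -0.5]
opening: 0.0856
```

{"name": "carry_out", "arguments": {"translation": [[1.45,-3.86,0],[1.45,-3.86,0],[1.45,-3.86,0],[1.45,-3.86,0],[1.45,-3.86,0]], "rotation": [[0,0,0],[0,0,0],[0,0,0],[0,0,0],[0,0,0]], "jaw": [100,100,100,100,100]}}

```text
time: 2.35
position: [0.4232, -0.1308, 0.1067]
tcp_rot: [0.0, 0.995, -0.097, 0.001]
contact_force: [0.4, -1.3, 0.3]
opening: 0.0854
```

{"name": "carry_out", "arguments": {"translation": [[0,0,0],[0,0,0]], "rotation": [[0,0,0],[0,0,0]], "jaw": [100,100]}}

```text
time: 2.52
position: [0.4232, -0.1309, 0.1064]
tcp_rot: [0.0, 0.995, -0.095, 0.0]
contact_force: [-0.5, -0.3, 0.5]
opening: 0.0854
```

```bash
cat > plan.py <<'E'
import sys; from h import *
from scipy.spatial.transform import Rotation as R
# usage: plan.py x y z(mm) yaw(deg) : tool-frame move in cm (after the turn), measured pose
x,y,z,psi=map(float,sys.argv[1:5]); s=robot.get_state(); p=s['position']*1000
q=s['tcp_rot']; A=R.from_quat([q[1],q[2],q[3],q[0]])
c=np.radians(psi); T=R.from_matrix(np.array([[np.cos(c),np.sin(c),0],[np.sin(c),-np.cos(c),0],[0,0,-1]]))
print('t',round(s['time'],2),'pos',p.round(1),'open',(s['opening']*1000).round(1),'F',s['contact_force'].round(1),'j',s['joint_positions'].round(2))
print('turn deg',(A.inv()*T).as_rotvec(degrees=True).round(2),'then move cm',(T.inv().apply(np.array([x,y,z])-p)/10).round(2))
E
python3 plan.py 422 -132.6 28 -11.2
```

```text
Traceback (most recent call last):
  File "plan.py", line 7, in <module>
    print('t',round(s['time'],2),'pos',p.round(1),'open',(s['opening']*1000).round(1),'F',s['contact_force'].round(1),'j',s['joint_positions'].round(2))
                                                         ^^^^^^^^^^^^^^^^^^^^^^^^^
AttributeError: 'float' object has no attribute 'round'
```

{"name": "carry_out", "arguments": {"translation": [[-0.08,0.19,1.6],[0,0,1.6],[0,0,1.6],[0,0,1.6],[0,0,1.45]], "rotation": [[0,0,0.3],[0,0,0],[0,0,0],[0,0,0],[0,0,0]], "jaw": [100,100,100,100,100]}}

```text
time: 2.93
position: [0.4205, -0.1357, 0.0269]
tcp_rot: [0.0, 0.995, -0.101, -0.0]
contact_force: [-0.1, -0.1, 0.5]
opening: 0.0855
```

{"name": "carry_out", "arguments": {"translation": [[0,0,0],[0,0,0],[0,0,0],[0,0,0],[0,0,0]], "rotation": [[0,0,0],[0,0,0],[0,0,0],[0,0,0],[0,0,0]], "jaw": [0,0,0,0,0]}}

```text
time: 3.35
position: [0.4222, -0.135, 0.0294]
tcp_rot: [0.001, 0.995, -0.1, 0.001]
contact_force: [0.0, -1.6, 5.5]
opening: 0.0383
```

{"name": "carry_out", "arguments": {"translation": [[0,0,0],[0,0,0],[0,0,0],[0,0,0],[0,0,0]], "rotation": [[0,0,0],[0,0,0],[0,0,0],[0,0,0],[0,0,0]], "jaw": [0,0,0,0,0]}}

```text
time: 3.77
position: [0.4222, -0.135, 0.0294]
tcp_rot: [0.001, 0.995, -0.1, 0.001]
contact_force: [-0.3, -1.4, 7.0]
opening: 0.0388
```

```bash
sed -i "s/(s\['opening'\]\*1000).round(1)/round(s['opening']*1000,1)/" plan.py; python3 plan.py 601.2 -137.9 100 -1.4
```

```text
t 3.77 pos [ 422.2 -135.    29.4] open 38.8 F [-0.3 -1.4  7. ] j [-0.39  0.04  1.89 -0.    1.21  1.38]
turn deg [  0.08  -0.16 -10.08] then move cm [17.9  -0.15 -7.06]
```

{"name": "carry_out", "arguments": {"translation": [[0,0,-1.5],[0,0,-1.5],[0,0,-1.5],[0,0,-1.5],[0,0,-1.5]], "rotation": [[0,0,0],[0,0,0],[0,0,0],[0,0,-5],[0,0,-5]], "jaw": [0,0,0,0,0]}}

```text
time: 4.18
position: [0.4212, -0.1343, 0.1038]
tcp_rot: [0.0, 1.0, -0.011, 0.0]
contact_force: [0.7, -0.1, -0.4]
opening: 0.0387
```

{"name": "carry_out", "arguments": {"translation": [[3,0,0],[3.5,0,0],[3.5,0,0],[3.5,0,0],[3,0,0]], "rotation": [[0,0,0],[0,0,0],[0,0,0],[0,0,0],[0,0,0]], "jaw": [0,0,0,0,0]}}

```text
time: 4.6
position: [0.5881, -0.1385, 0.1028]
tcp_rot: [0.0, 1.0, -0.013, 0.0]
contact_force: [-0.1, -0.3, 0.4]
opening: 0.0384
```

{"name": "carry_out", "arguments": {"translation": [[1.4,0,0],[0,0,0],[0,0,0]], "rotation": [[0,0,0],[0,0,0],[0,0,0]], "jaw": [0,0,0]}}

```text
time: 4.85
position: [0.6002, -0.1388, 0.1023]
tcp_rot: [-0.0, 1.0, -0.013, -0.0]
contact_force: [-0.3, 0.7, -1.2]
opening: 0.0386
```

```bash
python3 plan.py 601.2 -137.9 33.5 -1.4; python3 - <<'E'
from m import *
c=snap('scene','scene1.png');W=cloud(c);p=robot.get_state()['position']
g=(c['img'][...,0].astype(int)-c['img'][...,2]>50)
m=g&(np.hypot(W[...,0]-p[0],W[...,1]-p[1])<.06)&(W[...,2]>.05)&(W[...,2]<.11); P=W[m]*1000
print(len(P),P.min(0),P.max(0)); print(cv2.minAreaRect(P[:,:2].astype(np.float32)))
cv2.imwrite('pics/s1c.png',cv2.resize(c['img'][130:280,150:350,::-1],None,fx=3,fy=3))
E
```

```text
t 4.85 pos [ 600.2 -138.8  102.3] open 38.6 F [-0.3  0.7 -1.2] j [-0.29  0.4   1.31 -0.    1.43  1.31]
turn deg [-0.    0.06 -0.05] then move cm [ 0.1  -0.1   6.88]
380 [ 571.40895373 -163.2644604    73.05227203] [ 631.8268679  -118.414523     95.62579444]
((601.1063842773438, -140.5951385498047), (44.853057861328125, 60.384857177734375), 88.61309814453125)
```

View pics/s1c.png

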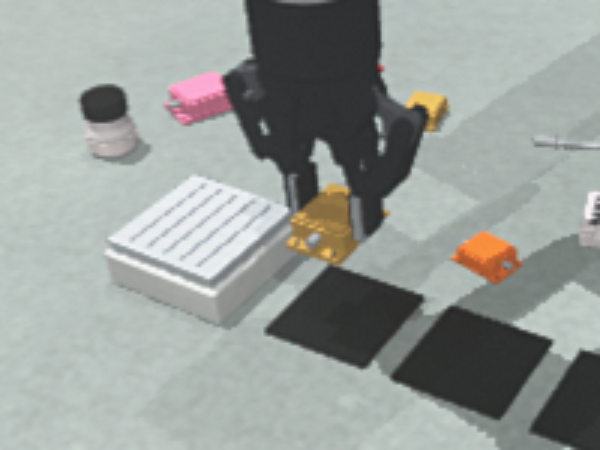

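The picture shows the housing held level, at about (325,220) in the crop, just clear of the hot plate. It is centred over its pad to within about 1 mm, so I'll lower it and release.

{"name": "carry_out", "arguments": {"translation": [[0,-0.1,1.8],[0,0,1.8],[0,0,1.5],[0,0,1.2],[0,0,0.5]], "rotation": [[0,0,0],[0,0,0],[0,0,0],[0,0,0],[0,0,0]], "jaw": [0,0,0,0,0]}}

```text
time: 5.32
position: [0.5985, -0.1378, 0.0333]
tcp_rot: [-0.0, 1.0, -0.013, -0.002]
contact_force: [-21.4, 5.0, 36.8]
opening: 0.0381
```

{"name": "carry_out", "arguments": {"translation": [[0,0,0],[0,0,0]], "rotation": [[0,0,0],[0,0,0]], "jaw": [0,0]}}

```text
time: 5.48
position: [0.6002, -0.1382, 0.0355]
tcp_rot: [0.0, 1.0, -0.013, 0.0]
contact_force: [0.3, -0.4, -0.9]
opening: 0.0386
```

```bash
python3 plan.py 601.2 -137.9 33.3 -1.4
```

```text
t 5.48 pos [ 600.2 -138.2   35.5] open 38.6 F [ 0.3 -0.4 -0.9] j [-0.29  0.48  1.35 -0.    1.31  1.31]
turn deg [ 0.02 -0.05 -0.09] then move cm [ 0.1  -0.03  0.22]
```

{"name": "carry_out", "arguments": {"translation": [[0,0,0.07],[0,0,0.07],[0,0,0]], "rotation": [[0,0,0],[0,0,0],[0,0,0]], "jaw": [0,0,0]}}

```text
time: 5.73
position: [0.6003, -0.138, 0.0336]
tcp_rot: [0.0, 1.0, -0.013, 0.0]
contact_force: [0.5, -0.5, -0.8]
opening: 0.0385
```

```bash
python3 plan.py 601.2 -137.9 33.3 -1.4; python3 - <<'E'
from m import *
c=snap('scene','scene2.png');W=cloud(c);p=robot.get_state()['position']
g=(c['img'][...,0].astype(int)-c['img'][...,2]>50)
m=g&(np.hypot(W[...,0]-p[0],W[...,1]-p[1])<.05); P=W[m]*1000
print(len(P),P.min(0),P.max(0),np.percentile(P[:,2],95))
E
```

```text
t 5.73 pos [ 600.3 -138.    33.6] open 38.5 F [ 0.5 -0.5 -0.8] j [-0.29  0.48  1.35 -0.    1.31  1.31]
turn deg [ 0.01 -0.02 -0.08] then move cm [ 0.09 -0.01  0.03]
354 [ 570.22853372 -163.99020961    2.60221424] [ 630.96277946 -117.12520887   55.0706736 ] 25.327447392135994
```

{"name": "carry_out", "arguments": {"translation": [[0.04,0,0.03],[0,0,0.03],[0,0,0]], "rotation": [[0,0,0],[0,0,0],[0,0,0]], "jaw": [0,0,0]}}

```text
time: 6.03
position: [0.6007, -0.138, 0.0335]
tcp_rot: [0.0, 1.0, -0.013, 0.0]
contact_force: [-3.8, 0.5, 5.2]
opening: 0.038
```

{"name": "carry_out", "arguments": {"translation": [[0,0,0],[0,0,0],[0,0,0],[0,0,0],[0,0,0]], "rotation": [[0,0,0],[0,0,0],[0,0,0],[0,0,0],[0,0,0]], "jaw": [64,64,64,64,64]}}

```text
time: 6.45
position: [0.6007, -0.138, 0.0327]
tcp_rot: [0.0, 1.0, -0.013, 0.0]
contact_force: [0.9, -0.3, 0.4]
opening: 0.0546
```

{"name": "carry_out", "arguments": {"translation": [[0,0,-2],[0,0,-2.5],[0,0,-2.5],[0,0,-2],[0,0,-1]], "rotation": [[0,0,0],[0,0,0],[0,0,0],[0,0,0],[0,0,0]], "jaw": [64,64,64,64,64]}}

```text
time: 6.87
position: [0.6017, -0.1383, 0.1362]
tcp_rot: [0.001, 1.0, -0.013, 0.002]
contact_force: [0.2, -0.7, 0.8]
opening: 0.0549
```

```bash
python3 plan.py 415 291 110 -1.4
```

```text
t 6.87 pos [ 601.7 -138.3  136.2] open 54.9 F [ 0.2 -0.7  0.8] j [-0.29  0.37  1.27 -0.    1.49  1.31]
turn deg [ 0.07 -0.27 -0.08] then move cm [-19.72 -42.46   2.62]
```

{"name": "carry_out", "arguments": {"translation": [[-1.64,-3.54,0],[-1.64,-3.54,0],[-1.64,-3.54,0],[-1.64,-3.54,0],[-1.64,-3.54,0]], "rotation": [[0,0,0],[0,0,0],[0,0,0],[0,0,0],[0,0,0]], "jaw": [64,64,80,80,80]}}

```text
time: 7.28
position: [0.5219, 0.0425, 0.132]
tcp_rot: [0.0, 1.0, -0.013, -0.0]
contact_force: [0.2, 0.6, 0.4]
opening: 0.068
```

{"name": "carry_out", "arguments": {"translation": [[-1.64,-3.54,0],[-1.64,-3.54,0],[-1.64,-3.54,0],[-1.64,-3.54,0],[-1.64,-3.54,0]], "rotation": [[0,0,0],[0,0,0],[0,0,0],[0,0,0],[0,0,0]], "jaw": [80,80,80,80,80]}}

```text
time: 7.7
position: [0.4445, 0.2216, 0.1322]
tcp_rot: [0.0, 1.0, -0.013, -0.0]
contact_force: [1.5, 0.5, 0.1]
opening: 0.0681
```

{"name": "carry_out", "arguments": {"translation": [[-1.64,-3.54,0],[-1.64,-3.54,0],[0,0,1.5],[0,0,0],[0,0,0]], "rotation": [[0,0,0],[0,0,0],[0,0,0],[0,0,0],[0,0,0]], "jaw": [80,80,80,80,80]}}

```text
time: 8.12
position: [0.4142, 0.2913, 0.1165]
tcp_rot: [0.001, 1.0, -0.013, -0.001]
contact_force: [0.4, -0.1, 0.4]
opening: 0.0682
```

```bash
python3 plan.py 415 291 33 -1.4; python3 - <<'E'
from m import *
c=snap('top','top3.png');W=cloud(c);I=c['img']
d=np.load('top0.npz')
print(seg(W,I,.601,-.138,.05,.009,.04), seg(W,I,.601,-.138,.05,.019,.04))
E
```

```text
t 8.12 pos [414.2 291.3 116.5] open 68.2 F [ 0.4 -0.1  0.4] j [ 0.54  0.1   1.64 -0.    1.41  2.14]
turn deg [ 0.11  0.13 -0.04] then move cm [0.08 0.03 8.35]
{'n': 489, 'c': array([ 599.3, -136.6]), 'wh': array([39.5, 63.8]), 'ang': 88.5, 'mean': array([ 597.7, -136.2], dtype=float32), 'z': array([10.8, 24.6, 27.9])} {'n': 413, 'c': array([ 602.3, -136.6]), 'wh': array([52.1, 38.7]), 'ang': 0.1, 'mean': array([ 599.3, -136.5], dtype=float32), 'z': array([21.6, 25. , 28.1])}
```

{"name": "carry_out", "arguments": {"translation": [[0.08,0.03,2],[0,0,2],[0,0,1.8],[0,0,1.5],[0,0,0.9]], "rotation": [[0,0,0],[0,0,0],[0,0,0],[0,0,0],[0,0,0]], "jaw": [80,80,80,80,80]}}

```text
time: 8.58
position: [0.4159, 0.2899, 0.0344]
tcp_rot: [0.001, 1.0, -0.014, -0.001]
contact_force: [-0.1, 0.4, -0.6]
opening: 0.0687
```

{"name": "carry_out", "arguments": {"translation": [[0,0,0],[0,0,0],[0,0,0],[0,0,0],[0,0,0]], "rotation": [[0,0,0],[0,0,0],[0,0,0],[0,0,0],[0,0,0]], "jaw": [50,45,0,0,0]}}

```text
time: 9.0
position: [0.4167, 0.2918, 0.0374]
tcp_rot: [-0.001, 1.0, -0.013, 0.001]
contact_force: [0.8, -1.5, 6.5]
opening: 0.0317
```

{"name": "carry_out", "arguments": {"translation": [[0,0,0],[0,0,0],[0,0,0],[0,0,0],[0,0,0]], "rotation": [[0,0,0],[0,0,0],[0,0,0],[0,0,0],[0,0,0]], "jaw": [0,0,0,0,0]}}

```text
time: 9.42
position: [0.4167, 0.2918, 0.0374]
tcp_rot: [-0.001, 1.0, -0.013, 0.001]
contact_force: [0.4, -1.4, 6.2]
opening: 0.0319
```

{"name": "carry_out", "arguments": {"translation": [[0,0,-1.5],[0,0,-2.5],[0,0,-2.5],[0,0,-2],[0,0,-1]], "rotation": [[0,0,0],[0,0,0],[0,0,0],[0,0,0],[0,0,0]], "jaw": [0,0,0,0,0]}}

```text
time: 9.83
position: [0.4165, 0.292, 0.1339]
tcp_rot: [-0.001, 1.0, -0.013, 0.002]
contact_force: [0.6, 0.2, -0.2]
opening: 0.0318
```

```bash
python3 plan.py 605.7 61.3 110 -1.4
```

```text
t 9.83 pos [416.5 292.  133.9] open 31.8 F [ 0.6  0.2 -0.2] j [ 0.54  0.08  1.62 -0.    1.44  2.14]
turn deg [-0.13 -0.21 -0.07] then move cm [19.48 22.6   2.39]
```

{"name": "carry_out", "arguments": {"translation": [[2.44,2.83,0],[2.44,2.83,0],[2.44,2.83,0],[2.44,2.83,0],[2.44,2.83,0]], "rotation": [[0,0,0],[0,0,0],[0,0,0],[0,0,0],[0,0,0]], "jaw": [0,0,0,0,0]}}

```text
time: 10.25
position: [0.5345, 0.1453, 0.1301]
tcp_rot: [0.0, 1.0, -0.013, -0.0]
contact_force: [0.3, 0.6, -1.0]
opening: 0.0316
```

{"name": "carry_out", "arguments": {"translation": [[2.44,2.83,0],[2.44,2.83,0],[2.44,2.83,2],[0,0,2],[0,0,0]], "rotation": [[0,0,0],[0,0,0],[0,0,0],[0,0,0],[0,0,0]], "jaw": [0,0,0,0,0]}}

```text
time: 10.67
position: [0.6025, 0.0587, 0.0853]
tcp_rot: [0.0, 1.0, -0.014, -0.005]
contact_force: [-1.3, 0.3, -2.8]
opening: 0.0319
```

{"name": "carry_out", "arguments": {"translation": [[0,0,0],[0,0,0]], "rotation": [[0,0,0],[0,0,0]], "jaw": [0,0]}}

```text
time: 10.83
position: [0.6043, 0.0615, 0.0918]
tcp_rot: [-0.0, 1.0, -0.012, 0.0]
contact_force: [1.0, 0.3, -1.0]
opening: 0.032
```

```bash
python3 plan.py 605.7 61.3 41.4 -1.4; python3 - <<'E'
from m import *
c=snap('scene','scene4.png');W=cloud(c);p=robot.get_state()['position']
print('offset look',[(d['point'],d['confidence']) for d in robot.place_of('objective',c)[:2]])
cv2.imwrite('pics/s4c.png',cv2.resize(c['img'][130:300,270:450,::-1],None,fx=3.3,fy=3.3))
m=(np.hypot(W[...,0]-p[0],W[...,1]-p[1])<.05)&(W[...,2]<p[2]-.02)&(W[...,2]>p[2]-.045); P=W[m]*1000
print(len(P),P.min(0),P.max(0))
E
```

```text
t 10.83 pos [604.3  61.5  91.8] open 32.0 F [ 1.   0.3 -1. ] j [0.04 0.39 1.34 0.   1.41 1.64]
turn deg [-0.01 -0.01 -0.01] then move cm [0.14 0.01 5.04]
offset look [([0.6044, 0.0601, 0.0523], 0.9)]
132 [603.98745515  40.21400576  53.63073022] [618.89400287  83.22811651  72.56858631]
```

View pics/s4c.png

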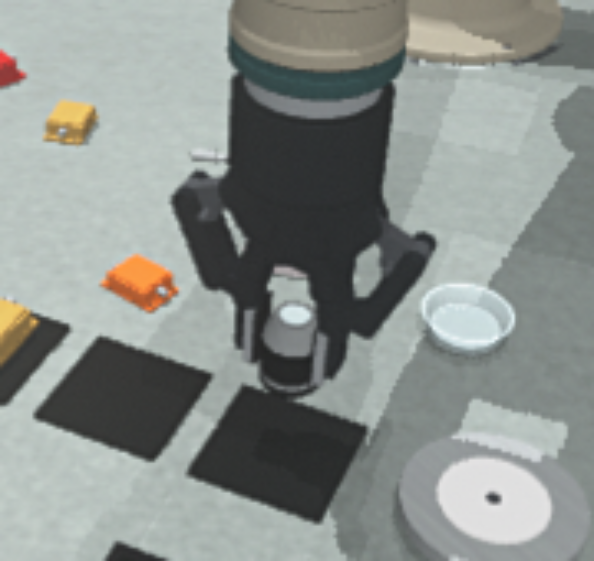

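The objective is held upright over pad_left, at about (290,350) in the crop. I'll lower it in small steps.

{"name": "carry_out", "arguments": {"translation": [[0.25,0,1.5],[0,0,1.5],[0,0,1.2],[0,0,0.5],[0,0,0.1]], "rotation": [[0,0,0],[0,0,0],[0,0,0],[0,0,0],[0,0,0]], "jaw": [0,0,0,0,0]}}

```text
time: 11.35
position: [0.6064, 0.0609, 0.0423]
tcp_rot: [0.0, 1.0, -0.013, -0.001]
contact_force: [0.4, 0.7, -1.6]
opening: 0.0317
```

{"name": "carry_out", "arguments": {"translation": [[0,0,0.05],[0,0,0.05],[0,0,0.05],[0,0,0],[0,0,0]], "rotation": [[0,0,0],[0,0,0],[0,0,0],[0,0,0],[0,0,0]], "jaw": [0,0,0,0,0]}}

```text
time: 11.77
position: [0.6073, 0.0605, 0.0421]
tcp_rot: [0.0, 1.0, -0.013, 0.0]
contact_force: [-0.2, -0.0, -1.9]
opening: 0.032
```

{"name": "carry_out", "arguments": {"translation": [[0,0,0.05],[0,0,0.05],[0,0,0],[0,0,0]], "rotation": [[0,0,0],[0,0,0],[0,0,0],[0,0,0]], "jaw": [0,0,0,0]}}

```text
time: 12.1
position: [0.6073, 0.0604, 0.0415]
tcp_rot: [0.0, 1.0, -0.013, 0.0]
contact_force: [-3.5, -1.3, 5.9]
opening: 0.032
```

{"name": "carry_out", "arguments": {"translation": [[0,0,0],[0,0,0],[0,0,0],[0,0,0],[0,0,0]], "rotation": [[0,0,0],[0,0,0],[0,0,0],[0,0,0],[0,0,0]], "jaw": [58,58,58,58,58]}}

```text
time: 12.52
position: [0.607, 0.0605, 0.0404]
tcp_rot: [0.0, 1.0, -0.013, -0.0]
contact_force: [1.2, 0.5, 0.2]
opening: 0.0499
```

{"name": "carry_out", "arguments": {"translation": [[0,0,-1.5],[0,0,-2.5],[0,0,-2.5],[0,0,-2],[0,0,-1]], "rotation": [[0,0,0],[0,0,0],[0,0,0],[0,0,-7],[0,0,-7]], "jaw": [58,58,58,100,100]}}

```text
time: 12.93
position: [0.6082, 0.0606, 0.1391]
tcp_rot: [0.0, 0.994, 0.112, 0.002]
contact_force: [-0.4, -0.5, 0.6]
opening: 0.0717
```

```bash
python3 plan.py 427.2 -5 110 13.4
```

```text
t 12.93 pos [608.2  60.6 139.1] open 71.7 F [-0.4 -0.5  0.6] j [ 0.04  0.35  1.29 -0.    1.49  1.39]
turn deg [ 0.06 -0.26 -0.57] then move cm [-19.12   2.18   2.91]
```

{"name": "carry_out", "arguments": {"translation": [[-3.8,0.44,0],[-3.8,0.44,0],[-3.8,0.44,0],[-3.8,0.44,0],[-3.8,0.44,0]], "rotation": [[0,0,-0.5],[0,0,0],[0,0,0],[0,0,0],[0,0,0]], "jaw": [100,100,100,100,100]}}

```text
time: 13.35
position: [0.425, -0.0038, 0.1352]
tcp_rot: [0.0, 0.994, 0.114, -0.0]
contact_force: [0.1, -0.9, 0.9]
opening: 0.0853
```

{"name": "carry_out", "arguments": {"translation": [[0,0,2],[0,0,0],[0,0,0]], "rotation": [[0,0,0],[0,0,0],[0,0,0]], "jaw": [100,100,100]}}

```text
time: 13.6
position: [0.4266, -0.0034, 0.1155]
tcp_rot: [-0.0, 0.994, 0.113, -0.0]
contact_force: [0.7, 0.4, -0.1]
opening: 0.0854
```

```bash
python3 plan.py 427.2 -5 27 13.4; python3 - <<'E'
from m import *
c=snap('top','top5.png');W=cloud(c);I=c['img']
print(seg(W,I,.606,.061,.04,.012,.06), seg(W,I,.606,.061,.04,.04,.06))
c=snap('scene','scene5.png');W=cloud(c);I=c['img']
print(seg(W,I,.606,.061,.04,.012,.06), seg(W,I,.606,.061,.04,.04,.06))
E
```

```text
t 13.6 pos [426.6  -3.4 115.5] open 85.4 F [ 0.7  0.4 -0.1] j [-0.09 -0.13  1.87  0.    1.41  1.25]
turn deg [-0.02  0.04 -0.4 ] then move cm [0.03 0.17 8.85]
{'n': 237, 'c': array([602.5,  61.4]), 'wh': array([31.8, 33.4]), 'ang': 22.9, 'mean': array([599.9,  59.4], dtype=float32), 'z': array([15.9, 47.1, 53. ])} {'n': 164, 'c': array([603.2,  60.8]), 'wh': array([28.5, 29.1]), 'ang': 59.0, 'mean': array([602.1,  60.5], dtype=float32), 'z': array([41.6, 49.5, 53.6])}
{'n': 395, 'c': array([606.9,  59.8]), 'wh': array([32.6, 28.7]), 'ang': 73.5, 'mean': array([611.9,  62.4], dtype=float32), 'z': array([14.9, 37.9, 50.1])} {'n': 178, 'c': array([605.8,  61. ]), 'wh': array([27.3, 25.6]), 'ang': 72.0, 'mean': array([607.7,  61.4], dtype=float32), 'z': array([40.6, 48.4, 50.7])}
```

{"name": "carry_out", "arguments": {"translation": [[0.03,0.17,2],[0,0,2.2],[0,0,2.2],[0,0,1.6],[0,0,0.8]], "rotation": [[0,0,-0.3],[0,0,0],[0,0,0],[0,0,0],[0,0,0]], "jaw": [100,100,100,100,100]}}

```text
time: 14.12
position: [0.4272, -0.0046, 0.0256]
tcp_rot: [-0.0, 0.993, 0.116, -0.002]
contact_force: [-0.0, 0.3, -0.3]
opening: 0.0854
```

{"name": "carry_out", "arguments": {"translation": [[0,0,0],[0,0,0],[0,0,0],[0,0,0],[0,0,0]], "rotation": [[0,0,0],[0,0,0],[0,0,0],[0,0,0],[0,0,0]], "jaw": [70,60,0,0,0]}}

```text
time: 14.53
position: [0.4289, -0.0051, 0.0293]
tcp_rot: [0.0, 0.993, 0.116, 0.002]
contact_force: [0.5, -1.2, 5.7]
opening: 0.0479
```

{"name": "carry_out", "arguments": {"translation": [[0,0,0],[0,0,0],[0,0,0],[0,0,0],[0,0,0]], "rotation": [[0,0,0],[0,0,0],[0,0,0],[0,0,0],[0,0,0]], "jaw": [0,0,0,0,0]}}

```text
time: 14.95
position: [0.4288, -0.0051, 0.0293]
tcp_rot: [0.0, 0.993, 0.116, 0.002]
contact_force: [0.7, -0.2, 7.2]
opening: 0.0486
```

{"name": "carry_out", "arguments": {"translation": [[0,0,-1],[0,0,-1.5],[0,0,-1.5],[0,0,-1.5],[0,0,-1]], "rotation": [[0,0,0],[0,0,0],[0,0,0],[0,0,7],[0,0,7]], "jaw": [0,0,0,0,0]}}

```text
time: 15.37
position: [0.4279, -0.0051, 0.0948]
tcp_rot: [0.0, 1.0, -0.009, 0.001]
contact_force: [-0.2, 0.4, 0.4]
opening: 0.0481
```

```bash
python3 plan.py 603.4 -38.6 92 -1.4
```

```text
t 15.37 pos [427.9  -5.1  94.8] open 48.1 F [-0.2  0.4  0.4] j [-0.1  -0.11  1.89 -0.    1.36  1.49]
turn deg [ 0.01 -0.11  0.41] then move cm [17.63  2.92  0.28]
```

{"name": "carry_out", "arguments": {"translation": [[3.5,0.58,0],[3.5,0.58,0],[3.5,0.58,0],[3.5,0.58,0],[3.5,0.58,0]], "rotation": [[0,0,0.4],[0,0,0],[0,0,0],[0,0,0],[0,0,0]], "jaw": [0,0,0,0,0]}}

```text
time: 15.78
position: [0.6034, -0.0374, 0.0933]
tcp_rot: [0.0, 1.0, -0.009, 0.0]
contact_force: [1.0, 0.3, 1.0]
opening: 0.048
```

{"name": "carry_out", "arguments": {"translation": [[0,0,0],[0,0,0],[0,0,0]], "rotation": [[0,0,0],[0,0,0],[0,0,0]], "jaw": [0,0,0]}}

```text
time: 16.03
position: [0.6014, -0.037, 0.0927]
tcp_rot: [-0.0, 1.0, -0.009, -0.001]
contact_force: [-0.9, -0.1, -0.1]
opening: 0.0481
```

```bash
python3 plan.py 603.4 -38.6 33.3 -1.4; python3 - <<'E'
from m import *
c=snap('scene','scene6.png');W=cloud(c);p=robot.get_state()['position']
m=(c['img'].min(-1)>120)&(np.hypot(W[...,0]-p[0],W[...,1]-p[1])<.05)&(W[...,2]<p[2]-.005)&(W[...,2]>p[2]-.04); P=W[m]*1000
print(len(P),P.min(0),P.max(0),cv2.minAreaRect(P[:,:2].astype(np.float32)))
cv2.imwrite('pics/s6c.png',cv2.resize(c['img'][130:300,210:410,::-1],None,fx=3,fy=3))
E
```

```text
t 16.03 pos [601.4 -37.   92.7] open 48.1 F [-0.9 -0.1 -0.1] j [-0.12  0.38  1.36 -0.    1.41  1.47]
turn deg [0.   0.06 0.32] then move cm [0.21 0.16 5.94]
402 [573.48649433 -67.90868028  62.9798984 ] [626.57252113  -7.34049814  86.49480631] ((599.929931640625, -37.364967346191406), (60.58987045288086, 52.64459991455078), 88.87289428710938)
```

View pics/s6c.png

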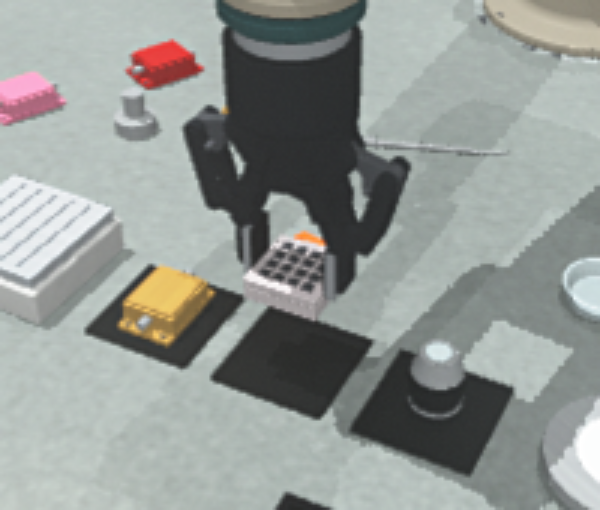

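The waffle pack is held level above pad_mid, and the housing and objective look well centred on their pads.

{"name": "carry_out", "arguments": {"translation": [[0.33,0.16,1.6],[0,0,1.8],[0,0,1.4],[0,0,0.7],[0,0,0.2]], "rotation": [[0,0,0.3],[0,0,0],[0,0,0],[0,0,0],[0,0,0]], "jaw": [0,0,0,0,0]}}

```text
time: 16.5
position: [0.6039, -0.0384, 0.0351]
tcp_rot: [-0.0, 1.0, -0.012, -0.001]
contact_force: [0.2, -0.2, -0.6]
opening: 0.0484
```

{"name": "carry_out", "arguments": {"translation": [[0,0,0.05],[0,0,0.05],[0,0,0],[0,0,0]], "rotation": [[0,0,0],[0,0,0],[0,0,0],[0,0,0]], "jaw": [0,0,0,0]}}

```text
time: 16.83
position: [0.6057, -0.0387, 0.0357]
tcp_rot: [0.0, 1.0, -0.012, 0.001]
contact_force: [-0.5, -0.3, -0.2]
opening: 0.0484
```

{"name": "carry_out", "arguments": {"translation": [[-0.05,0,0.08],[0,0,0.07],[0,0,0.05],[0,0,0],[0,0,0]], "rotation": [[0,0,0],[0,0,0],[0,0,0],[0,0,0],[0,0,0]], "jaw": [0,0,0,0,0]}}

```text
time: 17.25
position: [0.6049, -0.0388, 0.0334]
tcp_rot: [0.0, 1.0, -0.012, 0.0]
contact_force: [-2.3, 0.6, 4.8]
opening: 0.0483
```

{"name": "carry_out", "arguments": {"translation": [[0,0,0],[0,0,0],[0,0,0],[0,0,0],[0,0,0]], "rotation": [[0,0,0],[0,0,0],[0,0,0],[0,0,0],[0,0,0]], "jaw": [74,74,74,74,74]}}

```text
time: 17.67
position: [0.6046, -0.0387, 0.0324]
tcp_rot: [0.0, 1.0, -0.012, -0.0]
contact_force: [0.5, 0.1, -0.1]
opening: 0.0632
```

{"name": "carry_out", "arguments": {"translation": [[0,0,-1.5],[0,0,-2.5],[0,0,-2.5],[0,0,-2.5],[0,0,-1.5]], "rotation": [[0,0,0],[0,0,0],[0,0,0],[0,0,0],[0,0,0]], "jaw": [74,74,74,74,74]}}

```text
time: 18.08
position: [0.6055, -0.0388, 0.1408]
tcp_rot: [0.0, 1.0, -0.012, 0.002]
contact_force: [0.2, -0.3, 0.6]
opening: 0.0629
```

```bash
python3 plan.py 404 -290.2 110 -1.4
```

```text
t 18.08 pos [605.5 -38.8 140.8] open 62.9 F [ 0.2 -0.3  0.6] j [-0.12  0.34  1.3  -0.    1.49  1.47]
turn deg [ 0.03 -0.21  0.02] then move cm [-19.53  25.62   3.08]
```

{"name": "carry_out", "arguments": {"translation": [[-2.17,2.85,0],[-2.17,2.85,0],[-2.17,2.85,0],[-2.17,2.85,0],[-2.17,2.85,0]], "rotation": [[0,0,0],[0,0,0],[0,0,0],[0,0,0],[0,0,0]], "jaw": [74,74,74,74,74]}}

```text
time: 18.5
position: [0.4916, -0.1795, 0.1377]
tcp_rot: [0.0, 1.0, -0.012, 0.0]
contact_force: [-0.3, -1.0, -0.2]
opening: 0.0637
```

{"name": "carry_out", "arguments": {"translation": [[-2.17,2.85,0],[-2.17,2.85,0],[-2.17,2.85,0],[-2.17,2.85,0],[0,0,2]], "rotation": [[0,0,0],[0,0,0],[0,0,0],[0,0,0],[0,0,0]], "jaw": [60,60,60,60,60]}}

```text
time: 18.92
position: [0.4017, -0.2958, 0.1214]
tcp_rot: [0.003, 1.0, -0.015, 0.002]
contact_force: [0.4, 0.6, 0.4]
opening: 0.051
```

{"name": "carry_out", "arguments": {"translation": [[0,0,0],[0,0,0]], "rotation": [[0,0,0],[0,0,0]], "jaw": [60,60]}}

```text
time: 19.08
position: [0.4028, -0.29, 0.1169]
tcp_rot: [-0.001, 1.0, -0.012, -0.001]
contact_force: [0.5, -0.3, -0.7]
opening: 0.0514
```

```bash
python3 plan.py 404 -290.2 46 -1.4; python3 - <<'E'
from m import *
for n in ('top','scene'):
    c=snap(n,n+'7.png');W=cloud(c);I=c['img']
    print(n,'waffle',seg(W,I,.604,-.038,.045,.012,.03)); 
    print('housing',seg(W,I,.601,-.138,.05,.009,.04))
    print('padM+R dark bbox',[seg(W,I,x,y,.06,-.02,.012,1) for x,y in ((.603,-.0385),(.601,-.138))])
    if n=='scene': print('wtop',seg(W,I,.404,-.29,.03,.028,.045))
    cv2.imwrite('pics/%s7c.png'%n,cv2.resize(I[100:220,170:450,::-1] if n=='top' else I[100:300,170:450,::-1],None,fx=2.8,fy=2.8))
E
```

```text
t 19.08 pos [ 402.8 -290.   116.9] open 51.4 F [ 0.5 -0.3 -0.7] j [-0.7   0.07  1.67  0.    1.41  0.9 ]
turn deg [-0.1   0.1  -0.01] then move cm [0.12 0.02 7.09]
top waffle {'n': 566, 'c': array([602.6, -37.7]), 'wh': array([50.9, 49.1]), 'ang': 0.3, 'mean': array([602.8, -37.5], dtype=float32), 'z': array([18.3, 21.6, 24.6])}
housing {'n': 502, 'c': array([ 599.7, -137.7]), 'wh': array([43.2, 63.4]), 'ang': 89.8, 'mean': array([ 597.6, -136.4], dtype=float32), 'z': array([10.1, 24.3, 28. ])}
padM+R dark bbox [{'n': 536, 'c': array([603., -38.]), 'wh': array([75.9, 76.9]), 'ang': 88.9, 'mean': array([598.2, -39. ], dtype=float32), 'z': array([2.5, 5.4, 8.2])}, {'n': 571, 'c': array([ 600.7, -137.9]), 'wh': array([76. , 77.1]), 'ang': 88.4, 'mean': array([ 598.8, -137.4], dtype=float32), 'z': array([2.2, 5.3, 8.2])}]
scene waffle {'n': 544, 'c': array([603.2, -39.1]), 'wh': array([50.4, 52.6]), 'ang': 88.6, 'mean': array([606.9, -37.3], dtype=float32), 'z': array([13.8, 20.3, 21.9])}
housing {'n': 438, 'c': array([ 599.8, -137.5]), 'wh': array([40.2, 65.5]), 'ang': 87.7, 'mean': array([ 605.8, -134.8], dtype=float32), 'z': array([10.6, 23.2, 25.3])}
padM+R dark bbox [{'n': 428, 'c': array([604.3, -38.7]), 'wh': array([78. , 78.6]), 'ang': 88.7, 'mean': array([618.7, -30. ], dtype=float32), 'z': array([2.6, 4.1, 5.4])}, {'n': 330, 'c': array([ 602.4, -138.1]), 'wh': array([77.3, 79.6]), 'ang': 88.8, 'mean': array([ 611.9, -125.5], dtype=float32), 'z': array([2.6, 4.1, 5.5])}]
wtop {'n': 40, 'c': array([ 403.7, -291. ]), 'wh': array([17.7, 15.7]), 'ang': 28.6, 'mean': array([ 405.7, -289.6], dtype=float32), 'z': array([29.2, 36.3, 38.1])}
```

View pics/top7c.png

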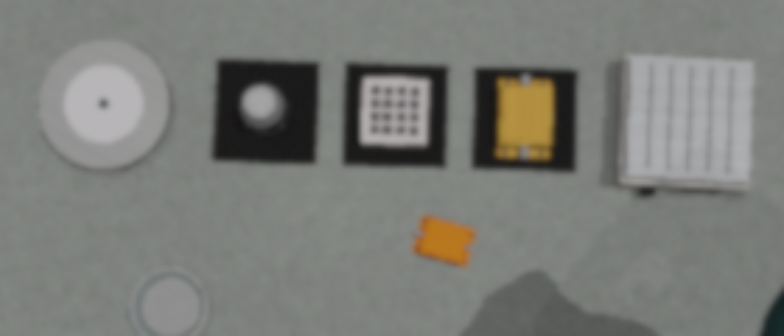

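The top view shows all three parts centred on their pads, and the dish is undisturbed. Next I'll grip the weight by its stem.

{"name": "carry_out", "arguments": {"translation": [[0.12,0,2],[0,0,2],[0,0,1.8],[0,0,1.1],[0,0,0.4]], "rotation": [[0,0,0],[0,0,0],[0,0,0],[0,0,0],[0,0,0]], "jaw": [60,60,60,60,60]}}

```text
time: 19.6
position: [0.4045, -0.2894, 0.0434]
tcp_rot: [-0.001, 1.0, -0.011, -0.001]
contact_force: [0.2, -0.2, -0.7]
opening: 0.0511
```

{"name": "carry_out", "arguments": {"translation": [[0,0,0],[0,0,0],[0,0,0],[0,0,0],[0,0,0]], "rotation": [[0,0,0],[0,0,0],[0,0,0],[0,0,0],[0,0,0]], "jaw": [40,30,25,0,0]}}

```text
time: 20.02
position: [0.4053, -0.2911, 0.0462]
tcp_rot: [0.001, 1.0, -0.012, 0.001]
contact_force: [-0.8, 0.7, 6.3]
opening: 0.0157
```

{"name": "carry_out", "arguments": {"translation": [[0,0,0],[0,0,0],[0,0,0],[0,0,0],[0,0,0]], "rotation": [[0,0,0],[0,0,0],[0,0,0],[0,0,0],[0,0,0]], "jaw": [0,0,0,0,0]}}

```text
time: 20.43
position: [0.4053, -0.2911, 0.0462]
tcp_rot: [0.001, 1.0, -0.012, 0.001]
contact_force: [-0.1, 0.1, 6.2]
opening: 0.0157
```

```bash
python3 plan.py 600.3 -137.6 66 -1.4
```

```text
t 20.43 pos [ 405.3 -291.1   46.2] open 15.7 F [-0.1  0.1  6.2] j [-0.7   0.16  1.72  0.    1.26  0.9 ]
turn deg [ 0.1  -0.14  0.01] then move cm [ 19.12 -15.83  -1.98]
```

{"name": "carry_out", "arguments": {"translation": [[0,0,-1],[0,0,-2],[0,0,-2],[0,0,-2],[0,0,-1]], "rotation": [[0,0,0],[0,0,0],[0,0,0],[0,0,0],[0,0,0]], "jaw": [0,0,0,0,0]}}

```text
time: 20.85
position: [0.405, -0.291, 0.1276]
tcp_rot: [0.001, 1.0, -0.012, 0.001]
contact_force: [-0.3, 0.2, -0.8]
opening: 0.0155
```

{"name": "carry_out", "arguments": {"translation": [[2,-1.6,0],[3,-2.5,0],[3,-2.5,0],[3,-2.5,0],[3,-2.5,0]], "rotation": [[0,0,0],[0,0,0],[0,0,0],[0,0,0],[0,0,0]], "jaw": [0,0,0,0,0]}}

```text
time: 21.27
position: [0.5481, -0.1765, 0.1244]
tcp_rot: [-0.0, 1.0, -0.012, -0.0]
contact_force: [0.7, -0.3, -0.5]
opening: 0.0156
```

{"name": "carry_out", "arguments": {"translation": [[3,-2.5,0],[2.2,-1.7,0],[0,0,0],[0,0,0],[0,0,0]], "rotation": [[0,0,0],[0,0,0],[0,0,0],[0,0,0],[0,0,0]], "jaw": [0,0,0,0,0]}}

```text
time: 21.68
position: [0.5996, -0.1374, 0.124]
tcp_rot: [0.0, 1.0, -0.012, -0.001]
contact_force: [-0.9, -0.5, -2.3]
opening: 0.0158
```

```bash
python3 plan.py 601.5 -137.6 70.2 -1.4; python3 - <<'E'
from m import *
c=snap('scene','scene8.png');W=cloud(c);p=robot.get_state()['position'];print(seg(W,c['img'],p[0],p[1],.03,p[2]-.052,p[2]-.028))
cv2.imwrite('pics/s8c.png',cv2.resize(c['img'][100:270,170:370,::-1],None,fx=3,fy=3))
E
```

```text
t 21.68 pos [ 599.6 -137.4  124. ] open 15.8 F [-0.9 -0.5 -2.3] j [-0.29  0.38  1.29 -0.    1.47  1.31]
turn deg [0.   0.09 0.02] then move cm [0.19 0.02 5.38]
{'n': 187, 'c': array([ 603.4, -134.1]), 'wh': array([23.7, 35.3]), 'ang': 31.3, 'mean': array([ 606.6, -132.3], dtype=float32), 'z': array([80. , 89.9, 94.5])}
```

View pics/s8c.png

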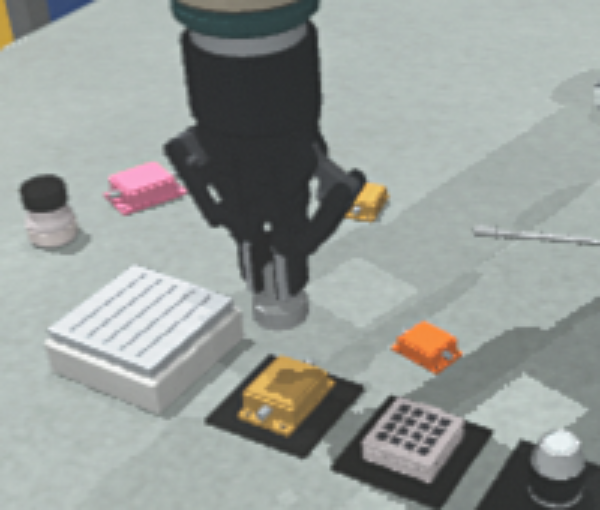

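The weight hangs upright above the housing, so I'll lower it onto the lid.

{"name": "carry_out", "arguments": {"translation": [[0.13,0.02,1.6],[0,0,1.6],[0,0,1.2],[0,0,0.6],[0,0,0.15]], "rotation": [[0,0,0],[0,0,0],[0,0,0],[0,0,0],[0,0,0]], "jaw": [0,0,0,0,0]}}

```text
time: 22.15
position: [0.6004, -0.1378, 0.0716]
tcp_rot: [-0.0, 1.0, -0.013, -0.001]
contact_force: [0.1, -0.5, -1.7]
opening: 0.0156
```

{"name": "carry_out", "arguments": {"translation": [[0,0,0.05],[0,0,0.05],[0,0,0],[0,0,0]], "rotation": [[0,0,0],[0,0,0],[0,0,0],[0,0,0]], "jaw": [0,0,0,0]}}

```text
time: 22.48
position: [0.6019, -0.1375, 0.073]
tcp_rot: [0.0, 1.0, -0.012, 0.001]
contact_force: [-0.1, -0.3, -0.7]
opening: 0.0159
```

```bash
python3 plan.py 601.5 -137.6 70.2 -1.4; python3 - <<'E'
from m import *
c=snap('scene','scene9.png')
cv2.imwrite('pics/s9c.png',cv2.resize(c['img'][170:250,210:310,::-1],None,fx=6,fy=6,interpolation=cv2.INTER_CUBIC))
E
```

```text
t 22.48 pos [ 601.9 -137.5   73. ] open 15.9 F [-0.1 -0.3 -0.7] j [-0.28  0.44  1.33 -0.    1.38  1.31]
turn deg [ 0.03 -0.08  0.02] then move cm [-0.04  0.01  0.28]
```

View pics/s9c.png

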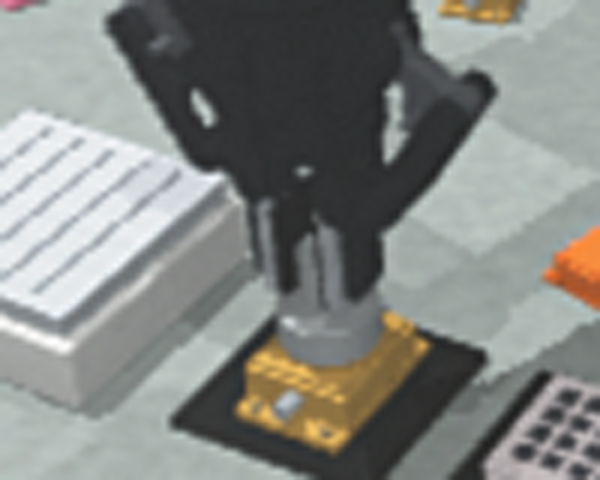

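The foot sits just above the middle of the lid, at about (335,340) in the crop. I'll creep down the last few millimetres.

{"name": "carry_out", "arguments": {"translation": [[0,0,0.1],[0,0,0.08],[0,0,0.05],[0,0,0],[0,0,0]], "rotation": [[0,0,0],[0,0,0],[0,0,0],[0,0,0],[0,0,0]], "jaw": [0,0,0,0,0]}}

```text
time: 22.95
position: [0.6016, -0.1374, 0.0702]
tcp_rot: [0.0, 1.0, -0.012, 0.0]
contact_force: [-1.5, 0.6, 2.3]
opening: 0.0154
```

{"name": "carry_out", "arguments": {"translation": [[0,0,0.03],[0,0,0],[0,0,0],[0,0,0],[0,0,0]], "rotation": [[0,0,0],[0,0,0],[0,0,0],[0,0,0],[0,0,0]], "jaw": [0,45,45,45,45]}}

```text
time: 23.37
position: [0.6015, -0.1374, 0.0693]
tcp_rot: [0.0, 1.0, -0.012, -0.0]
contact_force: [-1.3, 0.2, -0.4]
opening: 0.0388
```

{"name": "carry_out", "arguments": {"translation": [[0,0,-1],[0,0,-2],[0,0,-3],[0,0,-3],[0,0,-3]], "rotation": [[0,0,0],[0,0,0],[0,0,0],[0,0,0],[0,0,0]], "jaw": [45,45,45,45,45]}}

```text
time: 23.78
position: [0.6013, -0.1373, 0.1916]
tcp_rot: [0.0, 1.0, -0.012, 0.0]
contact_force: [1.0, -0.1, -0.2]
opening: 0.0387
```

{"name": "carry_out", "arguments": {"translation": [[-3,2,0],[-3,2,0],[-3,2,0],[-3,2,0],[-3,2,0]], "rotation": [[0,0,0],[0,0,0],[0,0,0],[0,0,0],[0,0,0]], "jaw": [45,45,45,45,45]}}

```text
time: 24.2
position: [0.4477, -0.2343, 0.1904]
tcp_rot: [0.0, 1.0, -0.012, 0.0]
contact_force: [0.2, -0.5, 0.1]
opening: 0.0385
```

{"name": "carry_out", "arguments": {"translation": [[-2,2,0],[0,0,0],[0,0,0]], "rotation": [[0,0,0],[0,0,0],[0,0,0]], "jaw": [45,45,45]}}

```text
time: 24.45
position: [0.4281, -0.2541, 0.1906]
tcp_rot: [0.0, 1.0, -0.013, 0.001]
contact_force: [0.4, 0.3, 0.3]
opening: 0.0386
```

```bash
python3 - <<'E'
from m import *
for n in ('top','scene'):
    c=snap(n,n+'10.png');W=cloud(c);I=c['img'];print(n)
    print('weight foot',seg(W,I,.601,-.138,.03,.033,.044));print('stem',seg(W,I,.601,-.138,.03,.052,.07))
    print('housing',seg(W,I,.601,-.138,.05,.009,.03));print('waffle',seg(W,I,.604,-.038,.045,.012,.03));print('obj',seg(W,I,.606,.061,.04,.04,.06));print('dish',seg(W,I,.453,.13,.045,.006,.03))
    cv2.imwrite('pics/%s10c.png'%n,cv2.resize(I[100:220,170:450,::-1] if n=='top' else I[100:300,170:450,::-1],None,fx=2.8,fy=2.8,interpolation=cv2.INTER_CUBIC))
E
```

```text
top
weight foot {'n': 155, 'c': array([ 598.6, -135.3]), 'wh': array([34.6, 33.6]), 'ang': 1.4, 'mean': array([ 597.4, -135.2], dtype=float32), 'z': array([36.4, 39.8, 42.5])}
stem {'n': 69, 'c': array([ 598.8, -135.7]), 'wh': array([16.5, 16.8]), 'ang': 3.7, 'mean': array([ 598.7, -135.8], dtype=float32), 'z': array([55.9, 61.5, 65.1])}
housing {'n': 267, 'c': array([ 599.4, -136.4]), 'wh': array([41.7, 64. ]), 'ang': 85.5, 'mean': array([ 594.1, -135.4], dtype=float32), 'z': array([ 9.7, 23.1, 27.4])}
waffle {'n': 564, 'c': array([602.7, -37.7]), 'wh': array([50.7, 49.1]), 'ang': 0.1, 'mean': array([602.8, -37.5], dtype=float32), 'z': array([18.5, 21.5, 24.5])}
obj {'n': 165, 'c': array([603. ,  61.8]), 'wh': array([28. , 28.2]), 'ang': 47.6, 'mean': array([602.,  61.], dtype=float32), 'z': array([42. , 49.5, 52.8])}
dish {'n': 397, 'c': array([453., 132.]), 'wh': array([57.1, 57.5]), 'ang': 1.8, 'mean': array([454. , 133.8], dtype=float32), 'z': array([ 6.3, 11.5, 19.3])}
scene
weight foot {'n': 141, 'c': array([ 602. , -136.4]), 'wh': array([32.2, 34.7]), 'ang': 25.4, 'mean': arr
[... 189 characters left out ...]
pe=float32), 'z': array([52.7, 60.1, 61.7])}
housing {'n': 294, 'c': array([ 603.1, -131.3]), 'wh': array([43. , 60.5]), 'ang': 62.8, 'mean': array([ 612.3, -131.7], dtype=float32), 'z': array([10.5, 21.4, 27.6])}
waffle {'n': 546, 'c': array([603.6, -39. ]), 'wh': array([50.4, 51.8]), 'ang': 88.4, 'mean': array([606.8, -37.3], dtype=float32), 'z': array([13.9, 20.2, 22. ])}
obj {'n': 173, 'c': array([606.4,  61.1]), 'wh': array([27.7, 26.8]), 'ang': 69.1, 'mean': array([607.7,  61.3], dtype=float32), 'z': array([41.6, 48.7, 50.7])}
dish {'n': 260, 'c': array([453.5, 130.2]), 'wh': array([60.2, 56.3]), 'ang': 13.6, 'mean': array([449.5, 129.8], dtype=float32), 'z': array([ 7.2, 13.2, 17.1])}
```

View pics/top10c.png

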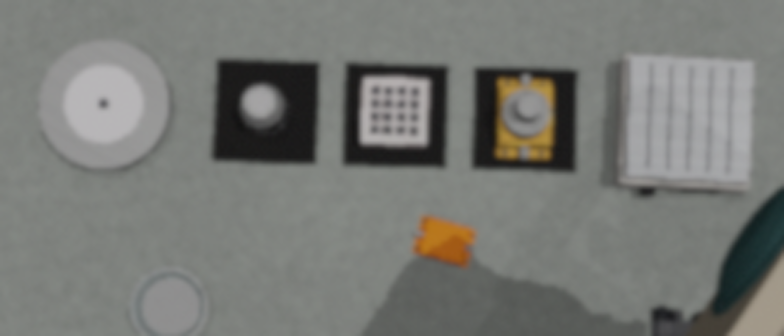

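View pics/scene10c.png

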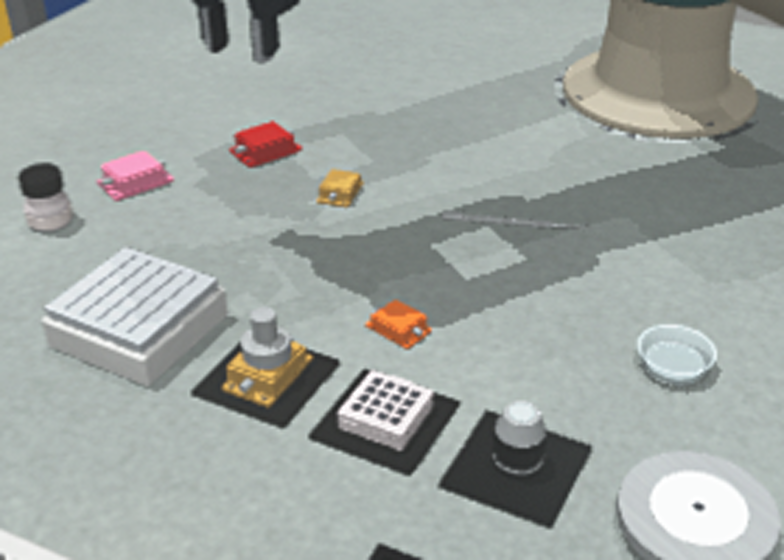

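Both pictures show all four parts in place, with the weight upright on the middle of the housing and the arm clear of everything. I'll hand in.

```bash
python3 -c "
from cell import robot
print(robot.hand_in())"
```

```text
the job is handed in; nothing more can be done
None
```

The job is done and handed in at about 25 s of the 115 s allowed. I placed the parts in this order:
1. The larger gold housing went on pad_right, next to the hot plate.
2. The objective went on pad_left, next to the turntable.
3. The waffle pack went on pad_mid.
4. The weight went upright on the housing's lid.

**Last checks:** from both cameras, averaged, the placed parts read about 1–2 mm or less off centre, and the weight read 1–2 mm off the housing's centre. The dish read the same position as at the start.

**Disagreements:** the two cameras differed by 1–3 mm in x, which is in line with the calibration. The last housing reading from the scene camera was unusable because the weight hid most of it. I relied on the readings taken before the weight went on, which put the housing about 1.5 mm short of its pad centre in x.

**Force:** the first lowering of the housing touched the pad hard, with about 43 N at the wrist for a moment. I made the later placings in small steps, with under 10 N on contact.

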